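# Open the damp box and put the teapot on the banding wheel

### The arm

A 6-joint arm with a two-finger parallel gripper is mounted at the origin on the work surface. World frame = base frame: x ahead of the robot, y to its left, z up, the work surface at z = 0. Lengths are in m, angles in degrees, forces in N, time in s.
With the tool pointing down it reaches from about 0.35 to 0.85 m from the base axis. Payload 8.1 kg.
Tool frame: the origin (TCP) lies midway between the tips of the shut fingers; the grasp point (between the pads) lies 19 mm behind it (env.hold_point_z is the z of the grasp point in the tool frame, in m); z points along the fingers, y is the direction in which the jaws open and shut (so a half turn about z gives the same grasp; the last joint's range is limited). The gripper opens to 93 mm and grips with 3 to 60 N. Pads are 15 mm wide; open, the fingers measure 128 mm over their backs; the gripper's body (75 mm by 188 mm) begins 65 mm behind the grasp point.
Start: joints at [62.773, 7.471, 85.268, -0, 87.261, -4.893], TCP at [0.228, 0.555, 0.197] pointing down, gripper open.
Joint ranges: [-169.43, 169.43], [-51.17, 129.36], [1.28, 143.12], [-76.62, 256.62], [0, 156.53], [-152.29, 152.29]. Speed limits (degrees/s): [136.94, 136.94, 159.86, 180, 180, 180].

### API

Orientations are given as [roll, pitch, yaw] about the fixed x, y, z axes, in that order (R = Rz(yaw) Ry(pitch) Rx(roll)).
In Python, from bench import sense, grab_frame, camera_params, env gives the robot as it stands. The module is installed in compiled form; this text tells all that it offers.
- The arm moves only by the tool step_arm, never from a script. Its argument "plan" is a list of rows, each a list of 7 numbers: the turn, a rotation vector about the tool's x, y, z in degrees, then the shift along the tool's x, y, z in cm, then the opening, from -1 (shut) to 1 (fully open), so that 0 is half open. In form: [[wx, wy, wz, x, y, z, grip], ...]. A call has 1 to 20 rows; each row shifts and turns the commanded pose from where the row before left it, along the tool's axes as they then stand; what a row does not reach is not made up. A row lasts 1/8 s, in which the tool goes at most 62.5 mm and 10.7 degrees, less where a joint would pass 70% of its speed; a pose out of reach is approached as far as the arm can. A call with a gripper value outside its range is refused whole. The fingers move at their own pace and stop on an object; "newtons" is the grip in N (left out, the last holds). Time passes only in rows, so rows that do not move let the fingers close. It gives the time, the measured TCP pose, the force and the opening at its end, in the units of the state.
- sense(): the state, without advancing time (a new reading comes with each control period).
- grab_frame(name): name is "scene" or "top"; returns (picture, depth): 480x640x3 uint8, blue, green, red; 480x640 float32, m along the optical axis (not along the pixel's ray), 0 where there is no reading.
- camera_params(name): a dict with "mtx" (3x3 intrinsics, pixels), "distortion" ([k1, k2, p1, p2, k3] as OpenCV has them; the pictures are not rectified), "origin" and "attitude" of the camera in the world. Camera axes: x right, y up, looking along -z (the intrinsics and any distortion apply to the point x, -y, -z); pixel columns grow to the right and rows downward; lengths in m; the calibration is good to about 2 mm. A picture is of the moment at which its call begins. camera_params takes no time and is no camera call.
- env.hand_in(): hands the job in, once; it reports no verdict.
The state is a dict: "time_s": time; "joint_pos": joint angles; "joint_velocities": joint speeds; "tau": joint torques, N m; "eef_pos": TCP position; "ee_rot": TCP orientation; "contact_force": force on the tool from outside, world axes, zero at the start; "torque": the same for the moment, N m; "finger_gap": finger opening in m.
Only numpy, scipy, OpenCV 4.12 (cv2) and the standard library are available. Lean on these libraries where they do the work, as an engineer would, in place of code of your own. Each camera call takes 0.05 s, during which the arm holds its last target.

### The job

Swing the lid of the blue damp box right over, past its balance point, so that it stays open by itself. Then lift the clay teapot out and set it gently down, upright and in the middle of the banding wheel's round top. Leave the lid open, the cup standing in the box and everything else on the table where it is.

Things in the scene. Friction and masses are not known exactly. Their poses are not given: they have to be found in the camera images.
- damp_box: blue plastic box fixed to the table, open on top but for its lid, 165 (its x) by 240 (its y) by 80 mm high; walls 5 mm thick, inner floor 5 mm above the table. Origin: centre of its underside, on the table. Its x axis is level and points from the lip side (towards the robot) to the hinge side, z up.
- lid (a joint): angle (rad) of the damp box's lid, a 6 mm thick plate, clear with a dark blue frame, about 320 g, covering the box: 0 closed and flat, grows as it swings up and over, away from the robot, to a stop at 1.95. Free hinge, no spring or latch: below about 1.55 it falls shut, beyond that it falls open onto the stop and stays.
- lid_hinge (a point): middle of the lid's hinge line, on the box's far (+x) upper rim, 80.5 mm above the table; axes those of the box, the lid turns about its y.
- lid_bar (a point): middle of a bar (12 by 6 mm) at the end of the lid's lip, 203 mm from the hinge line; moves with the lid. The lip, 6 mm thick, 210 wide, juts 44 mm past the box's -x wall (end 209 from the hinge line), underside 80.5 mm up, free space below for fingers. Behind the bar a hand slot 32 (box x) by 80 mm (y); from 40 to 105 mm to either side of the middle the lip is solid.
- teapot_mid (a point): centre of the small brown clay teapot (250 g, one solid piece), 40 mm above its underside; stands on the box's floor at the start. Round body of 58 mm diameter with straight sides from 10 to 55 mm above its underside, top knob up to 73; spout along its +x to 61 and handle along its -x to 60 from the axis, so grip the body across, along its y. z up.
- cup_mid (a point): centre (27.5 mm above its underside) of the lighter clay cup, 56 in diameter and 55 mm high, standing beside the teapot in the box, about 110 mm off; stays there.
- wheel_top (a point): centre of the top face of the banding wheel, a grey metal disc of 160 mm diameter on a fixed stand, 100 mm above the table; turns easily about the upright axis. z up.
- brush: brush lying on the table, about 170 mm long; bystander.
- mallet: wooden mallet, lying, about 240 mm long; bystander.
- slip_bowl: white bowl, 110 in diameter, 50 mm high; bystander.
- oxide_jar: amber jar with black cap, 70 in diameter, 100 mm high; bystander.
- saucer: clay saucer, 100 in diameter, 18 mm high; bystander.
- rib: spatula with dark wooden handle, lying, about 200 mm long; bystander.
Mind the look-alikes: they are no part of the job. There is more than one size of the part that bears wheel_top; the job needs the smaller.

How it is judged (in metres and radians):
On the way, in this order (a step that is already met when the one before it is completed fails the run):
1. the lid has swung over past its balance point and lies open at its stop (value of joint lid above 1.8 rad and velocity of joint lid below 0.1 rad/s), for 0.3 s.
2. with the lid open, the teapot is lifted out, clear of the box's rim (value of joint lid above 1.7 rad and z of teapot_mid in the frame of damp_box above 0.14 m), for 0.1 s.
At the end, for the whole second after the job is handed in: The lid is open at its stop (joint over 1.8); the teapot stands upright (within 0.1 rad), released and at rest on the banding wheel's top, its axis within 25 mm of the wheel's centre; the cup still stands upright on the floor of the box (value of joint lid above 1.8 rad and horizontal distance between teapot_mid and wheel_top below 0.025 m and z of teapot_mid in the frame of wheel_top between 0.034 and 0.046 m and angle between teapot_mid's own z axis and vertical below 0.1 rad and linear speed of teapot below 0.03 m/s and x of cup_mid in the frame of damp_box between -0.08 and 0.08 m and y of cup_mid in the frame of damp_box between -0.116 and 0.116 m and height (world z) of cup_mid below 0.05 m and angle between cup_mid's own z axis and vertical below 0.15 rad); the robot touches nothing.
It fails at once if the teapot is dropped or thrown onto the wheel (moving faster than 0.4 m/s within 35 mm of the wheel's top) (linear speed of teapot above 0.4 m/s and horizontal distance between teapot_mid and wheel_top below 0.09 m and z of teapot_mid in the frame of wheel_top below 0.075 m).
It fails at once if the teapot is rammed into the wheel (over 120 N) (contact force between teapot and wheel above 120 N).
It fails at once if another thing on the table is shoved more than 40 mm from its place (distance of any of brush, mallet, slip_bowl, oxide_jar, saucer, rib from where it was at the start of the episode above 0.04 m).
It also fails if it takes over 58 s, if anything falls off the work surface, if the arm or the gripper's body presses on something with over 40 N, if the wrist force passes 120 N, or if a joint passes its speed limit or range.

## Working session

There is one attempt and no reset: what is moved stays moved. The work goes in short steps, Python scripts to look and compute and a tool call to move; the robot and the scene stay as the last step left them, time stands still between calls to the robot, and variables do not carry over. Pictures are saved under pics/ and viewed, and the job is handed in when it is done.

Besides the shell and the picture viewer there is one more tool, called as name(argument=value, ...), one argument or row to a line, values as JSON. step_arm: Moves the arm, as the interface text tells. Its arguments: {"type":"object","properties":{"plan":{"type":"array","items":{"type":"array","items":{"type":"number"}}},"newtons":{"type":"number"}},"required":["plan"]}

```bash
ls; mkdir -p pics
python3 - <<'E'
from bench import sense, grab_frame, camera_params, env
import cv2,numpy as np
print(sense(),env.hold_point_z)
for n in("scene","top"):
    p,d=grab_frame(n);cv2.imwrite(f"pics/{n}0.png",p);np.save(f"{n}0_d.npy",d);print(camera_params(n))
E
```

```text
pics
{'time_s': 0.0, 'joint_pos': array([ 6.27730851e+01,  7.51514320e+00,  8.53269713e+01,  9.13886659e-04,
        8.72629435e+01, -4.89279741e+00]), 'joint_velocities': array([ 0.06061696, -0.01046409, -0.05709042, -0.01978555,  0.04748384,
       -0.02012379]), 'tau': array([ 1.65618254e-03, -5.59825408e+01, -4.91771293e+01,  7.71759124e-02,
        3.50049161e-02, -1.94323961e-04]), 'eef_pos': array([0.2276992 , 0.55446588, 0.19640925]), 'ee_rot': array([-1.79895403e+02, -9.87000287e-03,  1.57665829e+02]), 'contact_force': array([ 0.49911901, -0.6823364 ,  0.34351405]), 'torque': array([-0.02050363,  0.0227969 , -0.00134946]), 'finger_gap': 0.09301293285701043} -0.0188
{'mtx': array([[603.05646091,   0.        , 316.52860047],
       [  0.        , 603.05646091, 248.50257814],
       [  0.        ,   0.        ,   1.        ]]), 'distortion': array([-0.03224391,  0.        ,  0.        ,  0.        ,  0.        ]), 'origin': array([ 1.41376729, -0.17004916,  1.65724597]), 'attitude': array([29.24397822, -0.24984741, 79.70325112])}
{'mtx': array([[460.64722682,   0.        , 322.40114278],
       [  0.        , 460.64722682, 240.32173304],
       [  0.        ,   0.        ,   1.        ]]), 'distortion': array([-0.11722589,  0.        ,  0.        ,  0.        ,  0.        ]), 'origin': array([0.35896431, 0.00993969, 1.43220226]), 'attitude': array([ 7.32390151e+00, -7.14876087e-02, -9.11798724e+01])}
```

View pics/scene0.png

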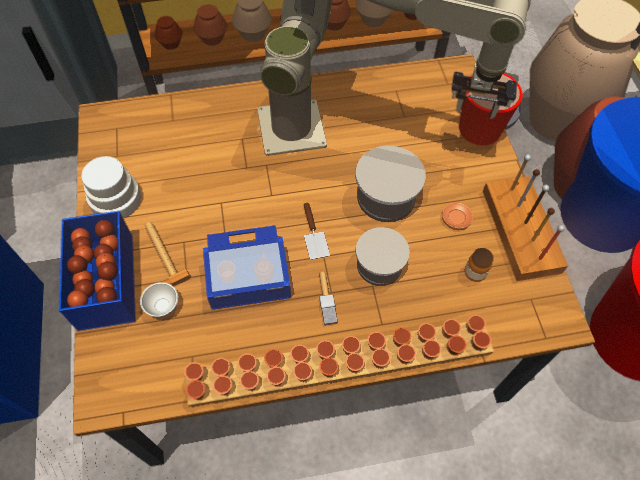

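View pics/top0.png

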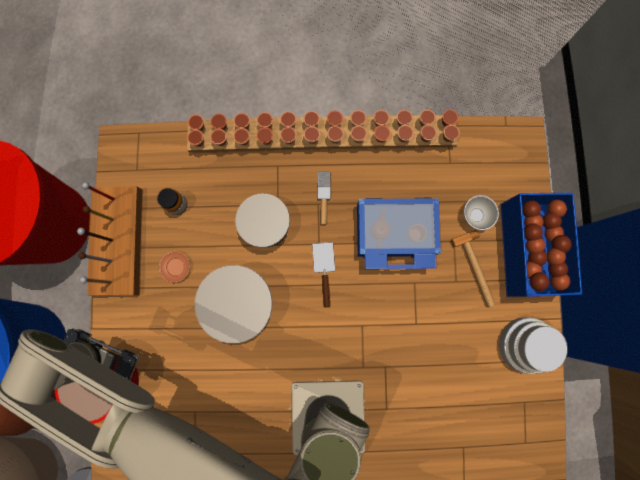

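The scene view has the lidded damp box at (247,267) and a ball-filled blue crate at (97,268). The two wheels are at (382,253), smaller, and (390,180), larger. In the top view these are at (400,232), (540,245), (262,220) and (233,303). I choose the lidded box and the smaller wheel, and will measure both and check them in a close crop.

```bash
cat > h.py <<'E'
from bench import sense, grab_frame, camera_params, env
import cv2,numpy as np
from scipy.spatial.transform import Rotation as R
def rays(n,uv):
    c=camera_params(n);uv=np.asarray(uv,float).reshape(-1,1,2)
    q=cv2.undistortPoints(uv,c['mtx'],c['distortion']).reshape(-1,2)
    d=np.c_[q[:,0],-q[:,1],-np.ones(len(q))]
    return c['origin'],R.from_euler('xyz',c['attitude'],degrees=True).apply(d)
def plane(n,uv,z):
    o,d=rays(n,uv);return o+d*((z-o[2])/d[:,2])[:,None]
def proj(n,P):
    c=camera_params(n);p=R.from_euler('xyz',c['attitude'],degrees=True).inv().apply(np.atleast_2d(P)-c['origin'])*[1,-1,-1]
    return cv2.projectPoints(p,np.zeros(3),np.zeros(3),c['mtx'],c['distortion'])[0].reshape(-1,2)
def depthpts(n,uv,d):
    o,r=rays(n,uv);uv=np.asarray(uv).reshape(-1,2).astype(int)
    return o+r*d[uv[:,1],uv[:,0]][:,None]
E
python3 - <<'E'
from h import *
for n,r in(("top",(340,180,460,290)),("scene",(190,215,310,320))):
    p=cv2.imread(f"pics/{n}0.png");x0,y0,x1,y1=r
    cv2.imwrite(f"pics/{n}_crop1.png",cv2.resize(p[y0:y1,x0:x1],None,fx=5,fy=5,interpolation=cv2.INTER_CUBIC))
    hsv=cv2.cvtColor(p,cv2.COLOR_BGR2HSV)
    m=cv2.inRange(hsv,(105,120,40),(130,255,255));k=np.zeros_like(m);k[y0:y1,x0:x1]=255;m&=k
    d=np.load(f"{n}0_d.npy");v,u=np.nonzero(m);P=depthpts(n,np.c_[u,v],d);P=P[(P[:,2]>.075)&(P[:,2]<.1)]
    rr=cv2.minAreaRect((P[:,:2]*1000).astype(np.float32));print(n,rr,cv2.boxPoints(rr),np.median(P[:,2]))
# wheels by depth
d=np.load("top0_d.npy");v,u=np.mgrid[0:480,0:640]
P=depthpts("top",np.c_[u.ravel(),v.ravel()],d).reshape(480,640,3)
m=((P[...,2]>.09)&(P[...,2]<.11)).astype(np.uint8)
for c in cv2.findContours(m,0,1)[0]:
    if cv2.contourArea(c)>1000:
        q=plane("top",c.reshape(-1,2),.1)[:,:2]; print(cv2.minEnclosingCircle((q*1000).astype(np.float32)),cv2.fitEllipse((q*1000).astype(np.float32)))
E
```

```text
top ((550.2073974609375, -223.35887145996094), (239.2470703125, 205.00611877441406), 88.82935333251953) [[ 445.2818  -340.86328]
 [ 650.2452  -345.0516 ]
 [ 655.133   -105.85446]
 [ 450.16962 -101.66614]] 0.08720711465948239
scene ((549.7025146484375, -222.82949829101562), (239.75474548339844, 215.81430053710938), 89.00459289550781) [[ 439.7291  -340.8142 ]
 [ 655.51086 -344.56335]
 [ 659.6759  -104.84479]
 [ 443.89417 -101.09564]] 0.08655183196209837
((594.584228515625, 181.19212341308594), 80.80376434326172) ((594.658935546875, 181.22747802734375), (157.0159912109375, 159.34144592285156), 149.79208374023438)
```

View pics/top_crop1.png

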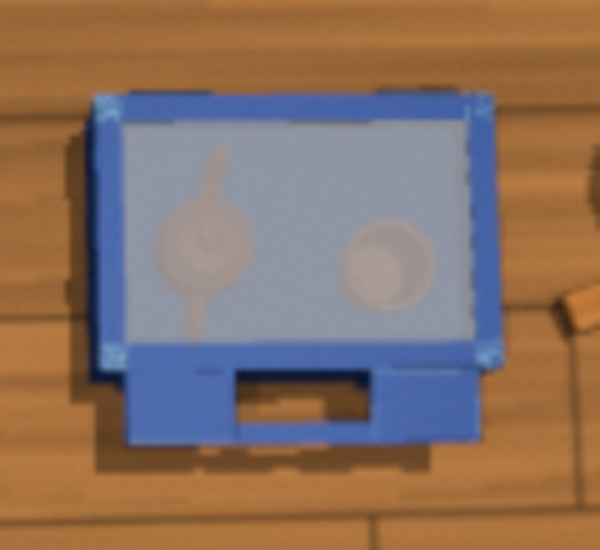

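View pics/scene_crop1.png

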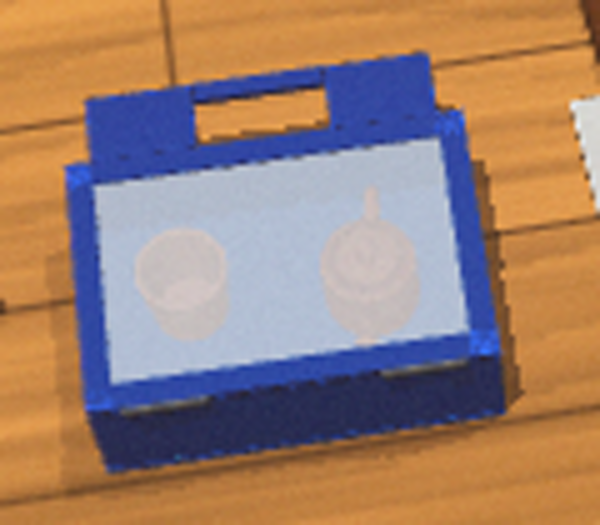

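Run:
```python
from h import *
d=np.load("top0_d.npy")
for uv in [(233,303),(262,220),(172,200),(400,220),(540,340),(115,235)]: print(uv,depthpts("top",[uv],d).round(3))
```

```text
(233, 303) [[0.353 0.259 0.139]]
(262, 220) [[0.594 0.181 0.101]]
(172, 200) [[0.66  0.45  0.106]]
(400, 220) [[ 0.588 -0.227  0.09 ]]
(540, 340) [[ 0.227 -0.604  0.15 ]]
(115, 235) [[0.566 0.647 0.054]]
```

step_arm(
  plan=[
    [0, 0, -7.1, 0, 0, -4, 1],
    [0, 0, -7.1, 0, 0, -4, 1],
    [0, 0, -7.1, 0, 0, -4, 1],
  ],
)

```text
time_s: 0.48
eef_pos: [0.2278, 0.5547, 0.318]
ee_rot: [-179.9, -0.0, 179.2]
contact_force: [0.0, 0.5, 0.6]
finger_gap: 0.0929
```

step_arm(
  plan=[
    [0, 0, 0, -3.1, -4.4, 0, 1],
    [0, 0, 0, -3.1, -4.4, 0, 1],
    [0, 0, 0, -3.1, -4.4, 0, 1],
    [0, 0, 0, -3.1, -4.4, 0, 1],
    [0, 0, 0, -3.1, -4.4, 0, 1],
    [0, 0, 0, -3.1, -4.4, 0, 1],
    [0, 0, 0, -3.1, -4.4, 0, 1],
    [0, 0, 0, -3.1, -4.4, 0, 1],
    [0, 0, 0, 0.8, -5.2, 0, 1],
    [0, 0, 0, 0.8, -5.2, 0, 1],
    [0, 0, 0, 0.8, -5.2, 0, 1],
    [0, 0, 0, 0.8, -5.2, 0, 1],
    [0, 0, 0, 0.8, -5.2, 0, 1],
    [0, 0, 0, 0.8, -5.2, 0, 1],
    [0, 0, 0, 0.8, -5.2, 0, 1],
    [0, 0, 0, 0.8, -5.2, 0, 1],
  ],
)

```text
time_s: 2.48
eef_pos: [0.3974, -0.2178, 0.3172]
ee_rot: [180.0, -0.0, 179.0]
contact_force: [0.9, -0.4, 0.2]
finger_gap: 0.0934
```

step_arm(
  plan=[
    [0, -10, 0, 0, 0, 0, 1],
    [0, -10, 0, 0, 0, 0, 1],
    [0, -10, 0, 0, 0, 0, 1],
    [0, -10, 0, 0, 0, 0, 1],
    [0, -10, 0, 0, 0, 0, 1],
  ],
)

```text
time_s: 3.1
eef_pos: [0.4429, -0.23, 0.331]
ee_rot: [176.7, 47.0, 174.8]
contact_force: [-0.5, -0.7, -0.4]
finger_gap: 0.0929
```

Run:
```python
from h import *
s=sense();print(s)
print(R.from_euler('xyz',s['ee_rot'],degrees=True).as_matrix().round(3))
```

```text
{'time_s': 3.1, 'joint_pos': array([ -67.20570222,  -51.04581948,  129.33377646,   42.82648496,
         81.51208891, -152.14825984]), 'joint_velocities': array([  6.30550228,  -0.63755326,  13.91783707,  53.85875384,
       -43.11621127,  -2.28409348]), 'tau': array([-3.43764067e+00, -1.07271400e+01, -5.15504014e+01,  2.65439384e+00,
       -2.22565723e-03,  7.09259827e-01]), 'eef_pos': array([ 0.44294277, -0.23002903,  0.33095791]), 'ee_rot': array([176.65702004,  47.04075359, 174.77130227]), 'contact_force': array([-0.52241175, -0.73853566, -0.39230861]), 'torque': array([0.03913578, 0.41455062, 0.02539376]), 'finger_gap': 0.0929010679867578}
[[-0.679  0.048  0.733]
 [ 0.062  0.998 -0.009]
 [-0.732  0.04  -0.68 ]]
```

Tilting forward near the lip runs into the joint limits because the wrist is too long. I will instead grip the bar from above, jaws along x with one finger through the hand slot, and carry it along its arc.

step_arm(
  plan=[
    [0, 9.5, 0, 0, 0, 0, 0],
    [0, 9.5, 0, 0, 0, 0, 0],
    [0, 9.5, 0, 0, 0, 0, 0],
    [0, 9.5, 0, 0, 0, 0, 0],
    [0, 9.0, 0, 0, 0, 0, 0],
    [0, 0, 10, 0, 0, 0, -0.4],
    [0, 0, 10, 0, 0, 0, -0.4],
    [0, 0, 10, 0, 0, 0, -0.4],
    [0, 0, 10, 0, 0, 0, -0.4],
    [0, 0, 10, 0, 0, 0, -0.4],
    [0, 0, 10, 0, 0, 0, -0.4],
    [0, 0, 10, 0, 0, 0, -0.4],
    [0, 0, 10, 0, 0, 0, -0.4],
  ],
)

```text
time_s: 4.72
eef_pos: [0.4445, -0.2268, 0.334]
ee_rot: [179.7, -1.8, 97.5]
contact_force: [-0.5, -0.2, -0.0]
finger_gap: 0.0278
```

Run:
```python
from h import *
s=sense();print(s)
M=R.from_euler('xyz',s['ee_rot'],degrees=True)
T=R.from_euler('xyz',[180,0,88.9],degrees=True)
print((M.inv()*T).as_rotvec(degrees=True))
# slot: pixel from crop (235..371,370..423)/5+(340,180)
uv=np.array([(235,370),(371,370),(371,423),(235,423),(303,440),(128,443),(478,441)])/5+[340,180]
print(plane("top",uv,.0865).round(4)); print(plane("top",uv,.0805).round(4))
```

```text
{'time_s': 4.725, 'joint_pos': array([-34.13850549,  -8.22312178,  86.81246971,   1.55592184,
       102.36711148, -41.36235904]), 'joint_velocities': array([-4.15753173e-02, -9.54429640e-02,  5.50075184e-02,  2.57452745e-02,
       -4.38744994e-02,  7.94555362e+01]), 'tau': array([-3.71269285e-03, -4.20416737e+01, -4.94821286e+01,  2.25836858e-01,
        1.76005061e-01, -2.92478755e+00]), 'eef_pos': array([ 0.44451411, -0.22676045,  0.3340464 ]), 'ee_rot': array([179.70662618,  -1.77393697,  97.54896769]), 'contact_force': array([-0.49388721, -0.2361031 , -0.03100895]), 'torque': array([-0.10529939,  0.09960192,  0.02984992]), 'finger_gap': 0.02776983460683672}
[ 0.15890274 -1.79270245  8.64371577]
[[ 0.4874 -0.1845  0.0865]
 [ 0.4857 -0.2651  0.0865]
 [ 0.4544 -0.2637  0.0865]
 [ 0.4562 -0.1833  0.0865]
 [ 0.4453 -0.223   0.0865]
 [ 0.4458 -0.12    0.0865]
 [ 0.4423 -0.327   0.0865]]
[[ 0.488  -0.1853  0.0805]
 [ 0.4862 -0.2663  0.0805]
 [ 0.4548 -0.265   0.0805]
 [ 0.4566 -0.1842  0.0805]
 [ 0.4457 -0.2241  0.0805]
 [ 0.4462 -0.1206  0.0805]
 [ 0.4426 -0.3285  0.0805]]
```

step_arm(
  plan=[
    [0, -1.8, 6, 0, 0, 0, -0.4],
    [0, 0, 0, 0, 0, 0, -0.4],
    [0, 0, 0, 0, 0, 0, -0.4],
  ],
)

```text
time_s: 5.1
eef_pos: [0.4446, -0.2268, 0.3344]
ee_rot: [179.8, -0.0, 92.0]
contact_force: [-0.7, 0.9, 0.1]
finger_gap: 0.0278
```

step_arm(
  plan=[
    [0, 0, 3.1, 0.3, 0.55, 4.4, -0.4],
    [0, 0, 0, 0, 0, 4.4, -0.4],
    [0, 0, 0, 0, 0, 4.4, -0.4],
    [0, 0, 0, 0, 0, 4.4, -0.4],
    [0, 0, 0, 0, 0, 4.4, -0.4],
    [0, 0, 0, 0, 0, 0, -0.4],
  ],
)

```text
time_s: 5.85
eef_pos: [0.4481, -0.2221, 0.1106]
ee_rot: [-179.9, -0.2, 88.8]
contact_force: [0.3, 0.3, 0.3]
finger_gap: 0.0279
```

Run:
```python
from h import *
print(sense()['ee_rot'])
p,d=grab_frame("scene");cv2.imwrite("pics/s2.png",cv2.resize(p[190:320,180:340],None,fx=4.8,fy=4.5,interpolation=cv2.INTER_CUBIC))
```

```text
[-179.85472342   -0.23830698   88.82958632]
```

View pics/s2.png

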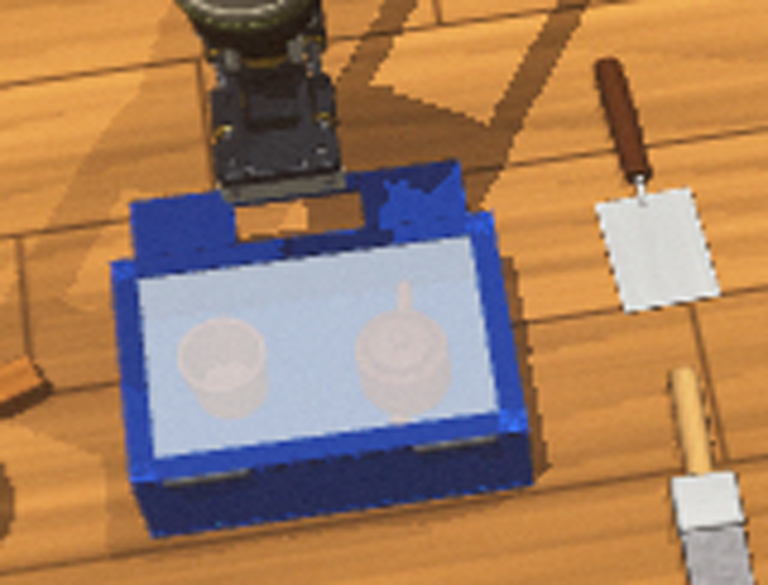

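The crop shows the gripper over the bar at about (283,190), with the open slot next to it and the lid still shut. I go down in small steps and close on the bar.

step_arm(
  plan=[
    [0, 0, 0, 0, 0.2, 1.0, -0.4],
    [0, 0, 0, 0, 0, 1.0, -0.4],
    [0, 0, 0, 0, 0, 1.0, -0.4],
    [0, 0, 0, 0, 0, 1.0, -0.4],
    [0, 0, 0, 0, 0, 0.5, -0.4],
    [0, 0, 0, 0, 0, 0, -0.4],
  ],
  newtons=12,
)

```text
time_s: 6.65
eef_pos: [0.4529, -0.2237, 0.069]
ee_rot: [179.8, -0.0, 88.8]
contact_force: [0.1, 0.2, 0.6]
finger_gap: 0.0275
```

step_arm(
  plan=[
    [0, 0, 0, 0, 0, 0, -1],
    [0, 0, 0, 0, 0, 0, -1],
    [0, 0, 0, 0, 0, 0, -1],
    [0, 0, 0, 0, 0, 0, -1],
  ],
  newtons=12,
)

```text
time_s: 7.15
eef_pos: [0.4534, -0.224, 0.0697]
ee_rot: [179.7, 0.0, 88.8]
contact_force: [0.6, 0.5, 0.9]
finger_gap: 0.0004
```

Run:
```python
from h import *
print(sense()['finger_gap'],sense()['eef_pos'])
a=[]
for n,r in(("scene",(180,190,340,320)),("top",(340,180,460,290))):
    p,d=grab_frame(n);cv2.imwrite(f"pics/{n}3.png",cv2.resize(p[r[1]:r[3],r[0]:r[2]],(640,520),interpolation=cv2.INTER_CUBIC))
```

```text
0.00043050025825914747 [ 0.45336605 -0.22396176  0.06973547]
```

View pics/scene3.png

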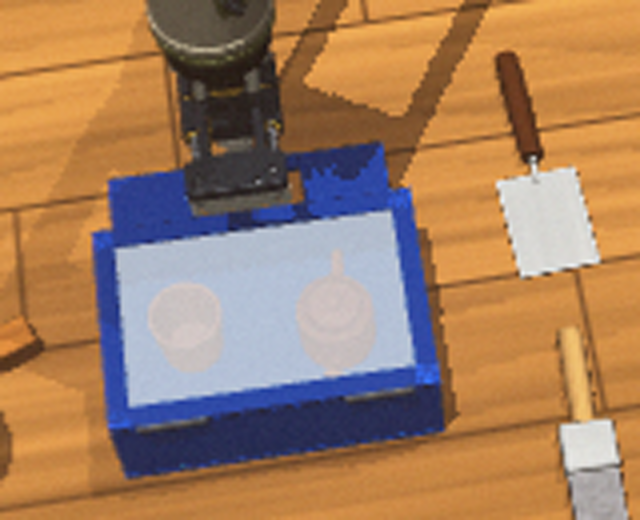

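View pics/top3.png

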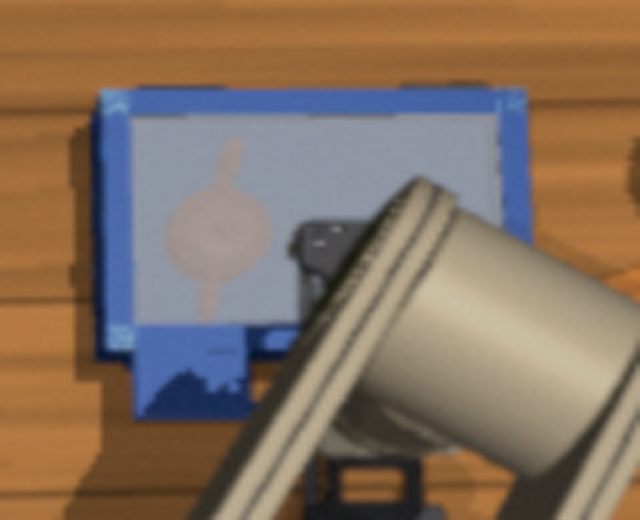

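Run:
```python
from h import *
print(sense()['joint_velocities'].round(2),sense()['contact_force'],sense()['torque'])
p,d=grab_frame("scene")
cv2.imwrite("pics/s4.png",cv2.resize(p[215:260,205:275],None,fx=11,fy=11,interpolation=cv2.INTER_NEAREST))
for v in range(226,256,2):
    print(v,[tuple((depthpts("scene",[(u,v)],d)[0]*1000).round().astype(int)) for u in (225,232,240,248,256)])
print(proj("scene",[sense()['eef_pos'],[.45,-.2235,.0865],[.45,-.1835,.0865]]))
```

```text
[0.02 0.01 0.08 0.04 0.05 0.05] [0.09798917 0.36052949 0.74217514] [-0.09526636  0.03020897 -0.04284939]
226 [(np.int64(372), np.int64(-272), np.int64(6)), (np.int64(506), np.int64(-240), np.int64(212)), (np.int64(467), np.int64(-220), np.int64(143)), (np.int64(502), np.int64(-196), np.int64(194)), (np.int64(389), np.int64(-174), np.int64(4))]
228 [(np.int64(377), np.int64(-273), np.int64(1)), (np.int64(518), np.int64(-240), np.int64(220)), (np.int64(524), np.int64(-218), np.int64(224)), (np.int64(526), np.int64(-196), np.int64(222)), (np.int64(448), np.int64(-175), np.int64(88))]
230 [(np.int64(390), np.int64(-273), np.int64(10)), (np.int64(523), np.int64(-241), np.int64(219)), (np.int64(528), np.int64(-219), np.int64(220)), (np.int64(532), np.int64(-197), np.int64(221)), (np.int64(451), np.int64(-176), np.int64(81))]
232 [(np.int64(447), np.int64(-269), np.int64(90)), (np.int64(531), np.int64(-241), np.int64(222)), (np.int64(532), np.int64(-220), np.int64(216)), (np.int64(539), np.int64(-198), np.int64(222)), (np.int64(467), np.int64(-176), np.int64(96))]
234 [(np.int64(452), np.in
[... 2013 characters left out ...]
4(513), np.int64(-232), np.int64(85)), (np.int64(517), np.int64(-208), np.int64(83)), (np.int64(522), np.int64(-185), np.int64(86))]
252 [(np.int64(512), np.int64(-277), np.int64(83)), (np.int64(518), np.int64(-256), np.int64(88)), (np.int64(519), np.int64(-232), np.int64(83)), (np.int64(522), np.int64(-209), np.int64(80)), (np.int64(531), np.int64(-185), np.int64(89))]
254 [(np.int64(518), np.int64(-277), np.int64(82)), (np.int64(524), np.int64(-257), np.int64(86)), (np.int64(528), np.int64(-233), np.int64(86)), (np.int64(530), np.int64(-210), np.int64(82)), (np.int64(534), np.int64(-186), np.int64(82))]
[[240.71754628 235.06504623]
 [240.14094179 231.29904952]
 [253.23158788 229.3052423 ]]
```

View pics/s4.png

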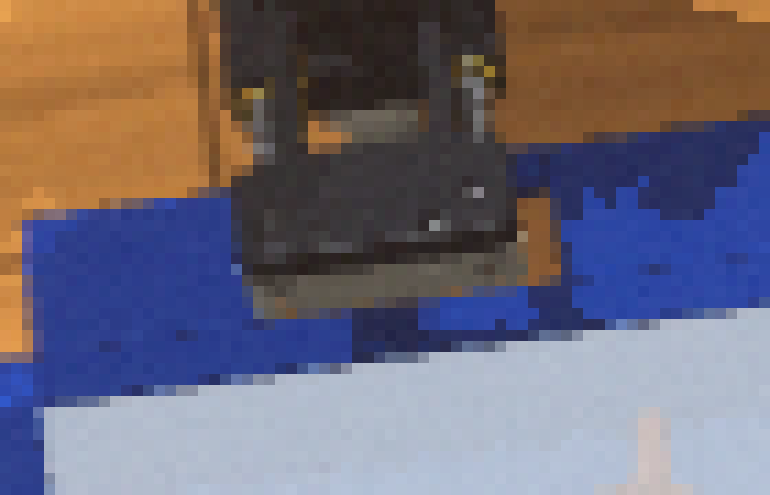

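step_arm(
  plan=[
    [0, 0, 0, 0, 0, -1, -1],
    [0, 0, 0, 0, 0, -1, -1],
    [0, 0, 0, 0, 0, -1, -1],
    [0, 0, 0, 0, 0, -1, -1],
    [0, 0, 0, 0, 0, 0, -1],
  ],
)

```text
time_s: 7.92
eef_pos: [0.4539, -0.2244, 0.111]
ee_rot: [179.6, 0.1, 88.8]
contact_force: [0.4, -0.6, -1.3]
finger_gap: 0.0006
```

Run:
```python
from h import *
p,d=grab_frame("scene")
cv2.imwrite("pics/s5.png",cv2.resize(p[180:320,180:340],None,fx=4.8,fy=4.2,interpolation=cv2.INTER_CUBIC))
```

```text
(no output)
```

View pics/s5.png

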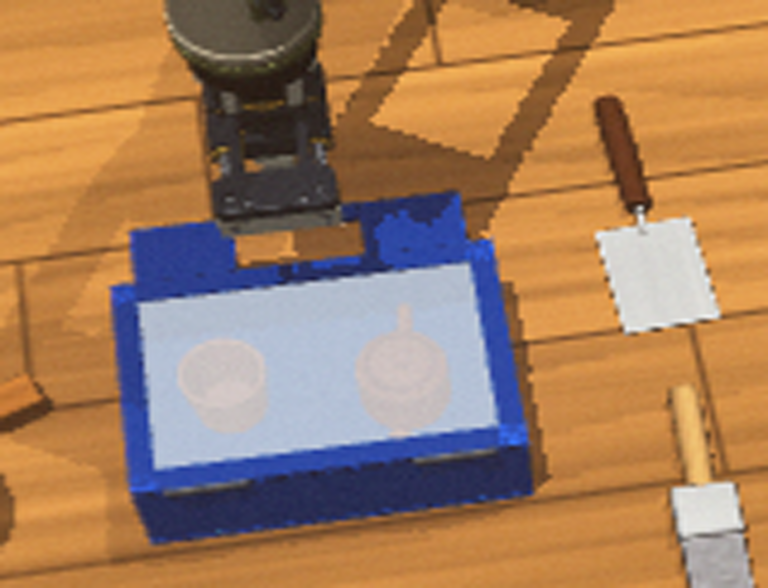

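Run:
```python
from h import *
uv=np.array([(530,190),(535,285),(25,220),(40,405),(770,115),(770,305)])/11+[205,215]
print(plane("scene",uv,.0865).round(4))
s=sense();print(s['eef_pos'],s['joint_pos'],s['finger_gap'])
p,d=grab_frame("top");cv2.imwrite("pics/t5.png",p[150:450,220:520])
```

```text
[[ 0.4604 -0.185   0.0865]
 [ 0.4906 -0.1875  0.0865]
 [ 0.4454 -0.3229  0.0865]
 [ 0.5042 -0.3242  0.0865]
 [ 0.4481 -0.1164  0.0865]
 [ 0.5082 -0.1252  0.0865]]
[ 0.45346517 -0.22412374  0.110175  ] [-32.20025783  -4.15403703 106.38102405   0.11647438  77.47335
 -30.99192767] 0.00047101291668341384
```

View pics/t5.png

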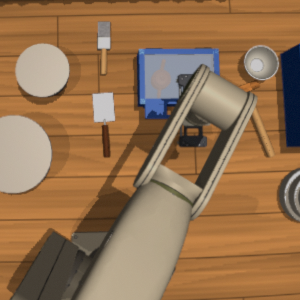

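step_arm(
  plan=[
    [0, 0, 0, 0, 0, 0, -0.4],
    [0, 0, 0, 0, 0, 0, -0.4],
    [0, 0, 0, 0, 0, 0, -0.4],
    [0, 0, 0, 0, 0, 2, -0.4],
    [0, 0, 0, 0, 0, 2, -0.4],
    [0, 0, 0, 0, 0, 1, -0.4],
    [0, 0, 0, 0, 0, 1, -0.4],
    [0, 0, 0, 0, 0, 0, -0.4],
  ],
)

```text
time_s: 9.02
eef_pos: [0.453, -0.2237, 0.049]
ee_rot: [179.8, -0.0, 88.8]
contact_force: [0.4, -0.3, 0.3]
finger_gap: 0.0278
```

step_arm(
  plan=[
    [0, 0, 0, 0, 0, 0, -0.6],
    [0, 0, 0, 0, 0, 0, -0.7],
  ],
)

```text
time_s: 9.28
eef_pos: [0.4509, -0.2241, 0.05]
ee_rot: [-179.9, 0.0, 88.8]
contact_force: [-18.2, -0.4, 11.3]
finger_gap: 0.0159
```

step_arm(
  plan=[
    [0, 0, 0, 0, 0, 0, -0.8],
    [0, 0, 0, 0, 0, 0, -1],
    [0, 0, 0, 0, 0, 0, -1],
  ],
)

```text
time_s: 9.65
eef_pos: [0.4491, -0.2241, 0.0499]
ee_rot: [-179.8, -0.0, 88.8]
contact_force: [-24.4, 0.2, 16.5]
finger_gap: 0.0123
```

step_arm(
  plan=[
    [0, 0, 0, 0, -0.4, 0, -1],
    [0, 0, 0, 0, 0, 0, -1],
  ],
)

```text
time_s: 9.9
eef_pos: [0.449, -0.2241, 0.05]
ee_rot: [179.8, 0.0, 88.8]
contact_force: [-5.2, -0.4, 3.9]
finger_gap: 0.012
```

step_arm(
  plan=[
    [0, 0, 0, 0, 0, -0.3, -1],
    [0, 0, 0, 0, 0, 0, -1],
  ],
)

```text
time_s: 10.15
eef_pos: [0.4491, -0.224, 0.0526]
ee_rot: [179.8, 0.0, 88.8]
contact_force: [-3.8, -2.1, -1.6]
finger_gap: 0.0118
```

step_arm(
  plan=[
    [0, 0, 0, 0, 0.1, -1.76, -1],
    [0, 0, 0, 0, 0.26, -1.76, -1],
    [0, 0, 0, 0, 0.42, -1.7, -1],
    [0, 0, 0, 0, 0.55, -1.7, -1],
    [0, 0, 0, 0, 0.7, -1.62, -1],
    [0, 0, 0, 0, 0.84, -1.57, -1],
  ],
)

```text
time_s: 10.9
eef_pos: [0.4782, -0.2243, 0.1551]
ee_rot: [179.7, 0.0, 88.8]
contact_force: [1.3, -1.7, -3.4]
finger_gap: 0.0122
```

Run:
```python
from h import *
p,d=grab_frame("scene")
cv2.imwrite("pics/s6.png",cv2.resize(p[150:320,180:340],None,fx=4,fy=3.5,interpolation=cv2.INTER_CUBIC))
```

```text
(no output)
```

View pics/s6.png

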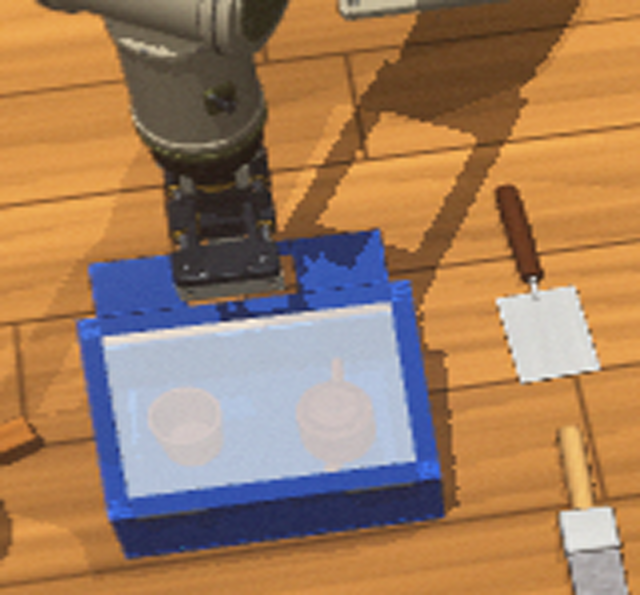

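The lid is rising with the bar in the grip; the lip is at about (235,255) and the force is small. I continue along the arc.

step_arm(
  plan=[
    [0, 0, 0, 0, 0.97, -1.5, -1],
    [0, 0, 0, 0, 1.1, -1.37, -1],
    [0, 0, 0, 0, 1.22, -1.3, -1],
    [0, 0, 0, 0, 1.32, -1.16, -1],
    [0, 0, 0, 0, 1.42, -1.06, -1],
    [0, 0, 0, 0, 1.51, -0.93, -1],
  ],
)

```text
time_s: 11.7
eef_pos: [0.5534, -0.2257, 0.2288]
ee_rot: [179.7, 0.0, 88.8]
contact_force: [-3.4, -0.8, 4.1]
finger_gap: 0.01
```

step_arm(
  plan=[
    [0, 0, 0, 0, 1.58, -0.8, -1],
    [0, 0, 0, 0, 1.65, -0.65, -1],
    [0, 0, 0, 0, 1.7, -0.5, -1],
    [0, 0, 0, 0, 1.73, -0.36, -1],
  ],
)

```text
time_s: 12.2
eef_pos: [0.6204, -0.227, 0.2516]
ee_rot: [179.7, 0.0, 88.8]
contact_force: [-1.0, 1.0, -0.2]
finger_gap: 0.0074
```

step_arm(
  plan=[
    [0, 0, 0, 0, 1.76, -0.2, -1],
    [0, 0, 0, 0, 1.77, -0.06, -1],
    [0, 0, 0, 0, 1.76, 0.1, -1],
  ],
)

```text
time_s: 12.58
eef_pos: [0.673, -0.2279, 0.253]
ee_rot: [179.7, -0.0, 88.8]
contact_force: [-1.0, 0.1, 0.3]
finger_gap: 0.0065
```

Run:
```python
from h import *
p,d=grab_frame("scene")
cv2.imwrite("pics/s7.png",cv2.resize(p[130:320,160:340],None,fx=4,fy=3,interpolation=cv2.INTER_CUBIC))
```

```text
(no output)
```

View pics/s7.png

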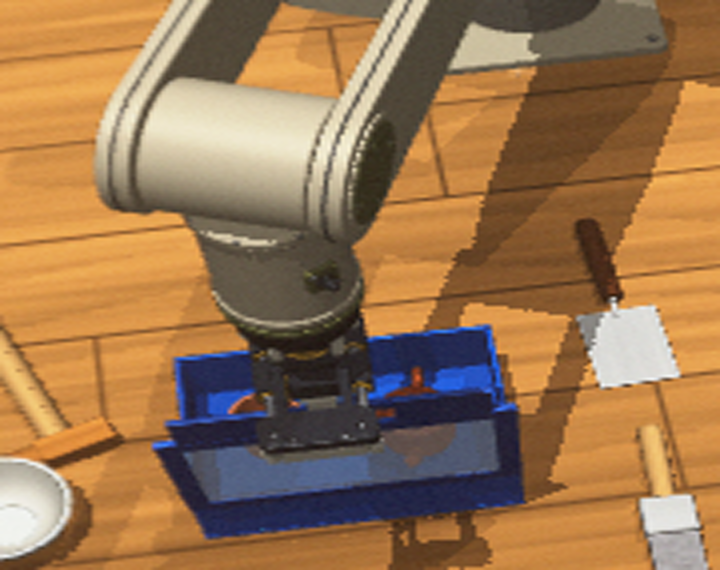

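step_arm(
  plan=[
    [0, 0, 0, 0, 1.3, 0.2, -1],
    [0, 0, 0, 0, 1.3, 0.26, -1],
    [0, 0, 0, 0, 1.2, 0.34, -1],
    [0, 0, 0, 0, 0, 0, -1],
  ],
)

```text
time_s: 13.12
eef_pos: [0.7107, -0.2285, 0.2446]
ee_rot: [179.7, -0.0, 88.8]
contact_force: [0.1, 1.7, 0.4]
finger_gap: 0.0079
```

step_arm(
  plan=[
    [0, 0, 0, 0, 0, 0, 0],
    [0, 0, 0, 0, 0, 0, 0],
    [0, 0, 0, 0, 0, 0, 0],
    [0, 0, 0, 0, 0, -3, 0],
    [0, 0, 0, 0, 0, -4, 0],
    [0, 0, 0, 0, 0, -3, 0],
  ],
)

```text
time_s: 13.88
eef_pos: [0.7095, -0.2296, 0.3471]
ee_rot: [179.7, 0.1, 88.7]
contact_force: [0.3, 0.2, 0.5]
finger_gap: 0.0464
```

step_arm(
  plan=[
    [0, 0, 0, 2, -4, 0, 1],
    [0, 0, 0, 2, -5, 0, 1],
    [0, 0, 0, 2, -5, 0, 1],
    [0, 0, 0, 2, -5, 0, 1],
    [0, 0, 0, 2, -5, 0, 1],
    [0, 0, 0, 2, 0, 0, 1],
  ],
)

```text
time_s: 14.62
eef_pos: [0.4694, -0.1037, 0.3443]
ee_rot: [179.7, 0.1, 88.7]
contact_force: [1.1, -1.5, 0.1]
finger_gap: 0.0927
```

Run:
```python
from h import *
for n in("scene","top"):
    p,d=grab_frame(n);cv2.imwrite(f"pics/{n}8.png",p);np.save(f"{n}8_d.npy",d)
t=cv2.imread("pics/top8.png")[160:300,330:470];s=cv2.imread("pics/scene8.png")[190:330,180:320]
cv2.imwrite("pics/both8.png",np.hstack([cv2.resize(t,(400,400),interpolation=2),cv2.resize(s,(400,400),interpolation=2)]))
```

```text
(no output)
```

View pics/both8.png

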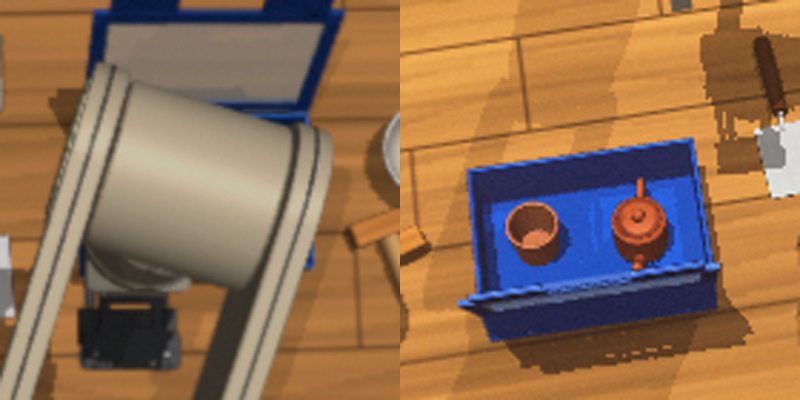

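The lid stands open in the scene half at about (600,290), with the cup at (533,233) and the teapot at (640,228). Next I measure the teapot.

Run:
```python
from h import *
print("knob scene",plane("scene",[(180+238*.35,190+215*.35)],.075))
print("knob top0",plane("top",[(381.2,228.6)],.075))
uv=np.array([(220,155),(195,335)])/5+[340,180]
q=plane("top",uv,.05);print(q,np.degrees(np.arctan2(*(q[0]-q[1])[1::-1])))
p=cv2.imread("pics/scene8.png");hsv=cv2.cvtColor(p,cv2.COLOR_BGR2HSV)
m=cv2.inRange(hsv,(0,130,60),(12,255,255));k=np.zeros_like(m);k[245:290,250:275]=255;m&=k
d=np.load("scene8_d.npy");v,u=np.nonzero(m);P=depthpts("scene",np.c_[u,v],d)
print(len(P),P[:,2].min(),P[:,2].max())
S=P[(P[:,2]>.02)&(P[:,2]<.058)]
from scipy.optimize import least_squares
f=lambda a:np.hypot(S[:,0]-a[0],S[:,1]-a[1])-.029
r=least_squares(f,[.56,-.17],loss='soft_l1',f_scale=.002);print(r.x,np.abs(f(r.x)).mean())
K=P[P[:,2]>.066];print("knob",K.mean(0),len(K))
# mask extents top through lid
u_,v_=u,v;print(u.min(),u.max(),v.min(),v.max())
# lid angle
q=proj("scene",[[.652,-.223,.08]]);
```

```text
knob scene [[ 0.57149573 -0.17018152  0.075     ]]
knob top0 [[ 0.5650319  -0.17165209  0.075     ]]
[[ 0.62309688 -0.18567732  0.05      ]
 [ 0.51267577 -0.16622892  0.05      ]] -9.989019311608509
381 0.01700123248486274 1.657245974792168
[ 0.56769099 -0.17173785] 0.0027725194682673847
knob [ 0.58153767 -0.1708135   0.08441073] 108
254 273 252 284
```

step_arm(
  plan=[
    [0, 0, 10, 5, 0, 0, 1],
    [0, 0, 10, 5, 0, 0, 1],
    [0, 0, 10, 5, 0, 0, 1],
  ],
)

```text
time_s: 15.1
eef_pos: [0.5015, 0.0411, 0.3441]
ee_rot: [179.7, -0.1, 58.6]
contact_force: [0.8, -0.6, 0.3]
finger_gap: 0.0928
```

Run:
```python
from h import *
p,d=grab_frame("top");cv2.imwrite("pics/t9.png",p)
cv2.imwrite("pics/t9c.png",cv2.resize(p[160:300,330:470],None,fx=5,fy=4.2,interpolation=2)); np.save("t9_d.npy",d)
```

```text
(no output)
```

View pics/t9c.png

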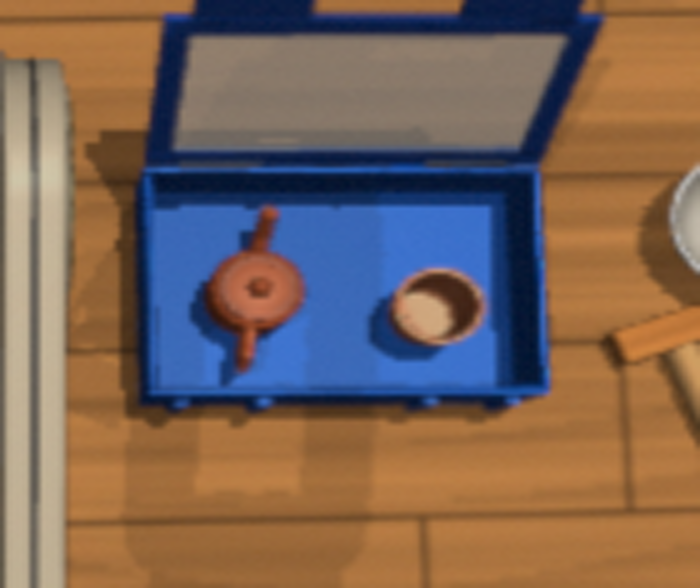

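The top view shows the lid open above the box, teapot knob at (259,287) in the crop, cup at (437,306). I turn the tool to the teapot's heading and go above it.

Run:
```python
from h import *
f=lambda x,y:(330+x/5,160+y/4.2)
print(plane("top",[f(259,287)],.075), plane("top",[f(269,213),f(245,365)],.055))
q=plane("top",[f(269,213),f(245,365)],.055);print(np.degrees(np.arctan2(*(q[0]-q[1])[1::-1])))
print(plane("top",[f(145,172),f(540,172),f(548,392),f(148,394)],.08))
print(plane("top",[f(437,306)],.06))
p=cv2.imread("pics/t9.png");hsv=cv2.cvtColor(p,cv2.COLOR_BGR2HSV)
m=cv2.inRange(hsv,(0,110,90),(14,255,255));k=np.zeros_like(m);k[205:252,368:394]=255;m&=k
m=cv2.morphologyEx(m,cv2.MORPH_OPEN,cv2.getStructuringElement(2,(9,9)))
c=max(cv2.findContours(m,0,1)[0],key=cv2.contourArea);print(cv2.minEnclosingCircle(c),plane("top",[cv2.minEnclosingCircle(c)[0]],.058))
```

```text
[[ 0.56580202 -0.17348162  0.075     ]] [[ 0.62303818 -0.18439267  0.055     ]
 [ 0.51240852 -0.16560201  0.055     ]]
-9.639801027880141
[[ 0.64940559 -0.10746228  0.08      ]
 [ 0.64536538 -0.34671344  0.08      ]
 [ 0.48657599 -0.34287591  0.08      ]
 [ 0.49031832 -0.10426291  0.08      ]]
[[ 0.55215123 -0.2832587   0.06      ]]
((380.7742004394531, 228.9596710205078), 9.043234825134277) [[ 0.56653877 -0.17259282  0.058     ]]
```

step_arm(
  plan=[
    [0, 0, 10, 0, 0, 0, 0.55],
    [0, 0, 10, 0, 0, 0, 0.55],
    [0, 0, 10, 0, 0, 0, 0.55],
    [0, 0, 10, 0, 0, 0, 0.55],
    [0, 0, 10, 0, 0, 0, 0.55],
    [0, 0, 10, 0, 0, 0, 0.55],
    [0, 0, 9, 0, 0, 0, 0.55],
    [0, 0, 0, 0, 0, 0, 0.55],
  ],
)

```text
time_s: 16.15
eef_pos: [0.5013, 0.0398, 0.3436]
ee_rot: [180.0, -0.2, -10.0]
contact_force: [0.6, -0.7, -0.5]
finger_gap: 0.072
```

step_arm(
  plan=[
    [0, 0, 0, 2.54, 4.96, 0, 0.55],
    [0, 0, 0, 2.54, 4.96, 0, 0.55],
    [0, 0, 0, 2.54, 4.96, 0, 0.55],
    [0, 0, 0, 2.54, 4.96, 0, 0.55],
    [0, 0, 0, 0, 0, 5, 0.55],
    [0, 0, 0, 0, 0, 5, 0.55],
    [0, 0, 0, 0, 0, 5, 0.55],
    [0, 0, 0, 0, 0, 5, 0.55],
    [0, 0, 0, 0, 0, 0, 0.55],
    [0, 0, 0, 0, 0, 0, 0.55],
  ],
)

```text
time_s: 17.4
eef_pos: [0.5683, -0.1733, 0.1462]
ee_rot: [180.0, -0.4, -9.9]
contact_force: [0.2, 0.4, 0.5]
finger_gap: 0.0722
```

Run:
```python
from h import *
print(sense()['eef_pos'],sense()['ee_rot'])
p,d=grab_frame("scene")
cv2.imwrite("pics/s10.png",cv2.resize(p[200:320,190:320],None,fx=5,fy=5,interpolation=cv2.INTER_CUBIC))
```

```text
[ 0.56829644 -0.17334027  0.14622105] [179.98863596  -0.37421853  -9.91765519]
```

View pics/s10.png

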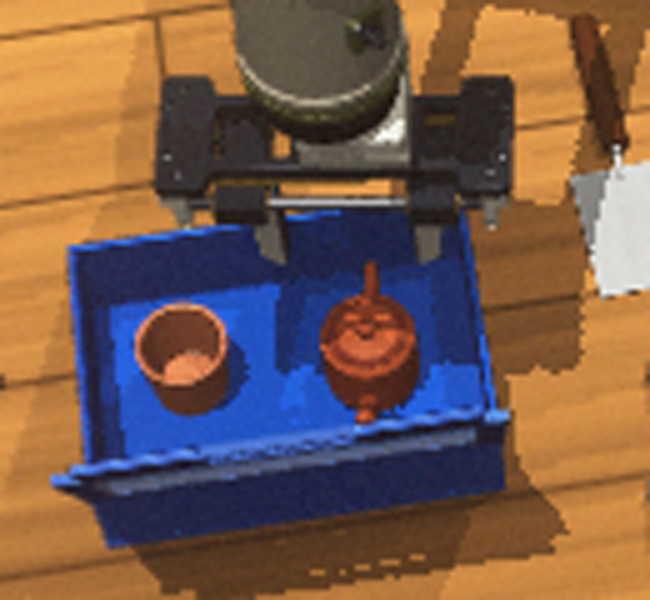

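step_arm(
  plan=[
    [0, 0, 0, 0, 0, 2.5, 0.55],
    [0, 0, 0, 0, 0, 2.5, 0.55],
    [0, 0, 0, 0, 0, 2, 0.55],
    [0, 0, 0, 0, 0, 0, 0.55],
  ],
  newtons=20,
)

```text
time_s: 17.95
eef_pos: [0.5673, -0.1726, 0.0737]
ee_rot: [-180.0, -0.2, -10.0]
contact_force: [-1.1, -0.1, -0.0]
finger_gap: 0.0721
```

step_arm(
  plan=[
    [0, 0, 0, 0, 0, 2, 0.55],
    [0, 0, 0, 0, 0, 2, 0.55],
    [0, 0, 0, 0, 0, 1.4, 0.55],
    [0, 0, 0, 0, 0, 0, 0.55],
  ],
  newtons=20,
)

```text
time_s: 18.45
eef_pos: [0.5663, -0.1722, 0.0179]
ee_rot: [-179.9, -0.1, -10.0]
contact_force: [-0.8, -0.2, 0.6]
finger_gap: 0.0721
```

step_arm(
  plan=[
    [0, 0, 0, 0, 0, 0, 0.3],
    [0, 0, 0, 0, 0, 0, 0.1],
    [0, 0, 0, 0, 0, 0, 0],
    [0, 0, 0, 0, 0, 0, 0],
  ],
  newtons=20,
)

```text
time_s: 18.95
eef_pos: [0.5686, -0.1731, 0.021]
ee_rot: [180.0, -0.4, -10.0]
contact_force: [0.6, -1.0, 2.6]
finger_gap: 0.0572
```

Held at 57 mm, the body's diameter. I lift it.

step_arm(
  plan=[
    [0, 0, 0, 0, 0, 0, -0.2],
    [0, 0, 0, 0, 0, 0, -0.2],
    [0, 0, 0, 0, 0, -1, -0.2],
    [0, 0, 0, 0, 0, -2, -0.2],
    [0, 0, 0, 0, 0, -3, -0.2],
    [0, 0, 0, 0, 0, -4, -0.2],
    [0, 0, 0, 0, 0, -4, -0.2],
    [0, 0, 0, 0, 0, -4, -0.2],
    [0, 0, 0, 0, 0, -4, -0.2],
    [0, 0, 0, 0, 0, -2, -0.2],
    [0, 0, 0, 0, 0, 0, -0.2],
  ],
  newtons=25,
)

```text
time_s: 20.32
eef_pos: [0.5675, -0.1729, 0.262]
ee_rot: [180.0, -0.4, -10.0]
contact_force: [0.4, -0.6, -2.7]
finger_gap: 0.0568
```

Run:
```python
from h import *
print(sense()['eef_pos'],sense()['ee_rot'])
p,d=grab_frame("scene")
cv2.imwrite("pics/s11.png",cv2.resize(p[150:320,190:360],None,fx=3.5,fy=3.5,interpolation=cv2.INTER_CUBIC))
```

```text
[ 0.56753996 -0.1729382   0.26200852] [179.97759967  -0.44195056 -10.00601236]
```

View pics/s11.png

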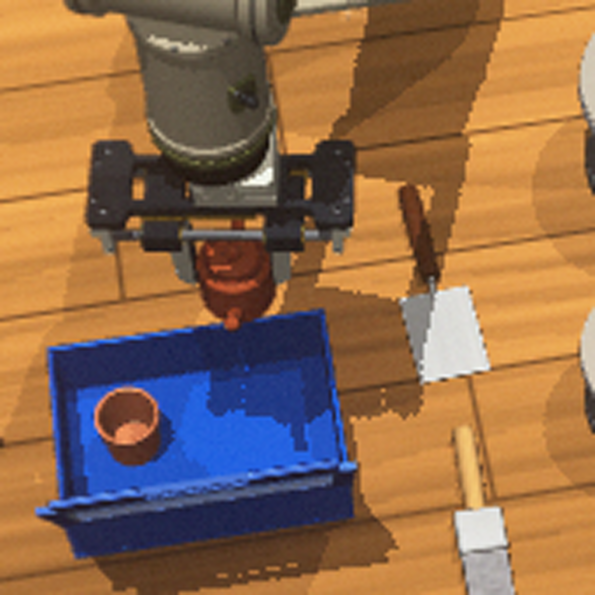

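step_arm(
  plan=[
    [0, 0, 0, -0.2, -2, 0, -0.2],
    [0, 0, 0, -0.35, -3.53, 0, -0.2],
    [0, 0, 0, -0.35, -3.53, 0, -0.2],
    [0, 0, 0, -0.35, -3.53, 0, -0.2],
    [0, 0, 0, -0.35, -3.53, 0, -0.2],
    [0, 0, 0, -0.35, -3.53, 0, -0.2],
    [0, 0, 0, -0.35, -3.53, 0, -0.2],
    [0, 0, 0, -0.35, -3.53, 0, -0.2],
    [0, 0, 0, -0.35, -3.53, 0, -0.2],
    [0, 0, 0, -0.35, -3.53, 0, -0.2],
    [0, 0, 0, -0.15, -1.57, 0, -0.2],
    [0, 0, 0, 0, 0, 2, -0.2],
    [0, 0, 0, 0, 0, 3, -0.2],
    [0, 0, 0, 0, 0, 3, -0.2],
    [0, 0, 0, 0, 0, 1.6, -0.2],
    [0, 0, 0, 0, 0, 0, -0.2],
    [0, 0, 0, 0, 0, 0, -0.2],
  ],
)

```text
time_s: 22.5
eef_pos: [0.5949, 0.1811, 0.1653]
ee_rot: [-180.0, -0.4, -10.0]
contact_force: [-0.7, -0.5, -2.0]
finger_gap: 0.0568
```

Run:
```python
from h import *
print(sense()['eef_pos'],sense()['ee_rot'])
p,d=grab_frame("scene")
cv2.imwrite("pics/s12.png",cv2.resize(p[170:300,310:460],None,fx=4.5,fy=4.5,interpolation=cv2.INTER_CUBIC))
p,d=grab_frame("top")
cv2.imwrite("pics/t12.png",cv2.resize(p[150:300,190:340],None,fx=3.5,fy=3.5,interpolation=cv2.INTER_CUBIC))
```

```text
[0.59486465 0.18114809 0.16525603] [-179.95231627   -0.35188008  -10.03487135]
```

View pics/s12.png

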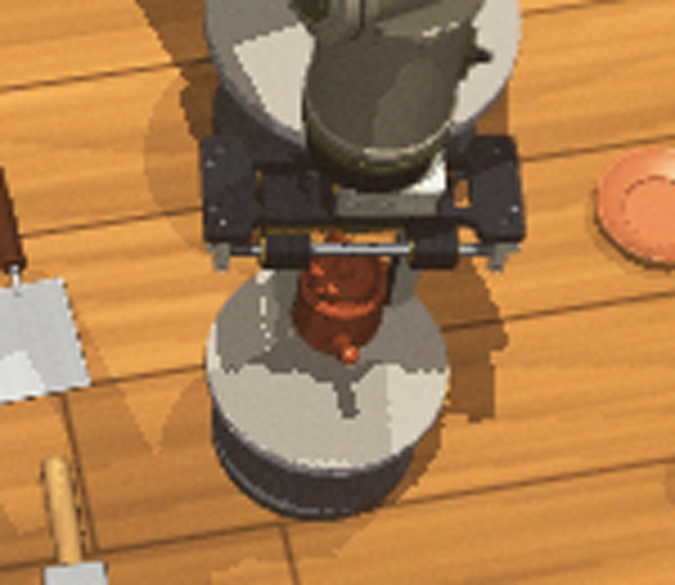

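The teapot hangs over the small wheel, upright, at about (340,310) in the crop. I lower it slowly.

step_arm(
  plan=[
    [0, 0, 0, 0, 0, 0.8, -0.2],
    [0, 0, 0, 0, 0, 1, -0.2],
    [0, 0, 0, 0, 0, 1, -0.2],
    [0, 0, 0, 0, 0, 0.8, -0.2],
    [0, 0, 0, 0, 0, 0.5, -0.2],
    [0, 0, 0, 0, 0, 0.3, -0.2],
    [0, 0, 0, 0, 0, 0, -0.2],
  ],
)

```text
time_s: 23.48
eef_pos: [0.5943, 0.1814, 0.1199]
ee_rot: [-180.0, -0.3, -10.0]
contact_force: [-0.7, 0.1, -2.0]
finger_gap: 0.057
```

step_arm(
  plan=[
    [0, 0, 0, 0, 0, 0.15, -0.2],
    [0, 0, 0, 0, 0, 0.15, -0.2],
    [0, 0, 0, 0, 0, 0, -0.2],
  ],
)

```text
time_s: 23.85
eef_pos: [0.5943, 0.1814, 0.117]
ee_rot: [-180.0, -0.3, -10.0]
contact_force: [0.1, 0.7, -2.3]
finger_gap: 0.0566
```

step_arm(
  plan=[
    [0, 0, 0, 0, 0, 0.1, -0.2],
    [0, 0, 0, 0, 0, 0, -0.2],
  ],
)

```text
time_s: 24.1
eef_pos: [0.5944, 0.1814, 0.116]
ee_rot: [-180.0, -0.3, -10.0]
contact_force: [-0.0, -0.3, -2.5]
finger_gap: 0.0571
```

step_arm(
  plan=[
    [0, 0, 0, 0, 0, 0.1, -0.2],
    [0, 0, 0, 0, 0, 0, -0.2],
  ],
)

```text
time_s: 24.35
eef_pos: [0.5946, 0.1814, 0.116]
ee_rot: [-180.0, -0.3, -10.0]
contact_force: [-3.1, -1.0, 4.6]
finger_gap: 0.0565
```

Contact: the force went from -2.5 to +4.6 N. I release.

step_arm(
  plan=[
    [0, 0, 0, 0, 0, 0, 0.25],
    [0, 0, 0, 0, 0, 0, 0.3],
    [0, 0, 0, 0, 0, 0, 0.4],
    [0, 0, 0, 0, 0, 0, 0.6],
    [0, 0, 0, 0, 0, 0, 0.8],
    [0, 0, 0, 0, 0, 0, 0.8],
  ],
)

```text
time_s: 25.1
eef_pos: [0.5944, 0.1814, 0.115]
ee_rot: [-180.0, -0.3, -10.0]
contact_force: [0.4, -0.3, 0.0]
finger_gap: 0.0833
```

step_arm(
  plan=[
    [0, 0, 0, 0, 0, -1, 0.8],
    [0, 0, 0, 0, 0, -2, 0.8],
    [0, 0, 0, 0, 0, -4, 0.8],
    [0, 0, 0, 0, 0, -5, 0.8],
    [0, 0, 0, 0, 0, -5, 0.8],
    [0, 0, 0, -5, 0, 0, 0.8],
    [0, 0, 0, -5, 0, 0, 0.8],
    [0, 0, 0, -4, -3, 0, 0.8],
    [0, 0, 0, 0, -5, 0, 0.8],
    [0, 0, 0, 0, -5, 0, 0.8],
    [0, 0, 0, 0, -5, 0, 0.8],
    [0, 0, 0, 0, 0, 0, 0.8],
  ],
)

```text
time_s: 26.6
eef_pos: [0.4865, 0.3859, 0.2847]
ee_rot: [-180.0, -0.2, -9.8]
contact_force: [0.2, 0.1, -0.3]
finger_gap: 0.0832
```

Run:
```python
from h import *
for n in("scene","top"):
    p,d=grab_frame(n);cv2.imwrite(f"pics/{n}13.png",p)
    if n=="scene":
        print(proj("scene",[.5946,.1812,.173])); 
    else: print(proj("top",[.5946,.1812,.173]))
```

```text
[[384.05287111 237.10753595]]
[[258.55126484 215.27984206]]
```

View pics/scene13.png

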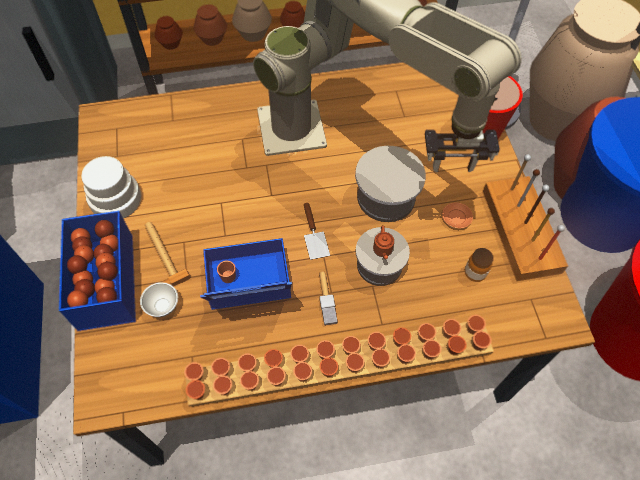

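View pics/top13.png

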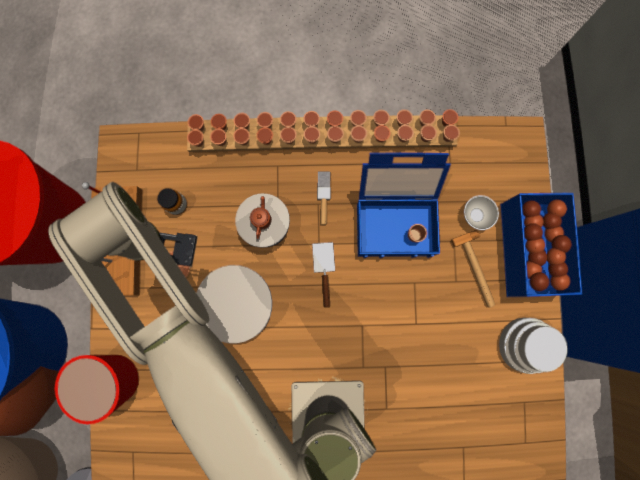

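Run:
```python
from h import *
p=cv2.imread("pics/top13.png");hsv=cv2.cvtColor(p,cv2.COLOR_BGR2HSV)
m=cv2.inRange(hsv,(0,110,60),(14,255,255));k=np.zeros_like(m);k[190:250,235:290]=255;m&=k
m=cv2.morphologyEx(m,cv2.MORPH_OPEN,cv2.getStructuringElement(2,(9,9)))
c=max(cv2.findContours(m,0,1)[0],key=cv2.contourArea);e=cv2.minEnclosingCircle(c);print(e,plane("top",[e[0]],.153))
# lid far edge angle: top edge middle pixel (407,153)
o,r=rays("top",[(407,153.5)]);r=r[0]
for th in (1.7,1.8,1.9,1.95): print(th,proj("top",[[.652-.209*np.cos(th),-.2265,.0805+.209*np.sin(th)]]))
s=sense();print(s['joint_velocities'].round(2)); env.hand_in()
```

```text
((260.0, 217.5), 10.547611236572266) [[0.59187974 0.17981935 0.153     ]]
1.7 [[411.16670216 171.84020481]]
1.8 [[410.48062802 164.54855135]]
1.9 [[409.66110375 157.7587443 ]]
1.95 [[409.20619915 154.57995343]]
[-1.43 -1.68  1.18 -0.21 -0.13  0.05]
the job is handed in; nothing more can be done
```

I opened the lid past its balance point and set the teapot down upright on the smaller banding wheel, then handed the job in at about 27 s of the 58 s allowed. I got no verdict.

**Final checks:**
- **Teapot:** its axis measured at (0.592, 0.180). That is about 3 mm from the wheel centre at (0.595, 0.181), against the 25 mm allowed. It touched down with about 7 N change in force and looked upright in both cameras.
- **Lid:** its far edge lies at row 153.5 of the top view. A lid at 1.95 rad should appear at row 154.6, so it rests on its stop.
- **Cup:** it stands in the box.
- **Other items:** they look where they were. I checked by eye only; the saucer is half hidden by the arm in the top view, but looks in place in the scene view.
- **Gripper:** it is open and clear of everything. The arm's joints still read up to 1.7 degrees/s at hand-in, so it was just settling.

**What went wrong on the way:**
- My first plan, to push the lip up with tilted fingers, ran into joint limits, so I switched to gripping the bar from above.
- The first bar grip closed on nothing at a tool height of 0.070 m. I did not find out why; gripping 20 mm deeper worked. That second try briefly pushed the tool with about 30 N before I corrected it.
- The two cameras disagreed by 3 to 6 mm in x on the box and the teapot. The gripper placed the bar at x = 0.449, closest to the top view's 0.450.

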